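# Unclamp the mended lid and close the spice box

### The job

The glue on the mended wooden lid has set: slide the vise's red-gripped jaw fully open, then ease the lid clear of the fixed jaw's lip and lift it out without forcing it. Set it down gently, handle up, in the recess of the wooden spice box so that it lies flush with the rim. Drop nothing, leave the jaw fully open, and leave the box and the other kitchen things where they are.

Things in the scene. Friction and masses are not known exactly. Their poses are not given: they have to be found in the camera images.
- vise: Blue vise fixed to the slab: bed 120 (x) by 240 (y) by 22 high; origin at the centre of its underside, z up. The jaws close along its y axis and are 110 long in x, tops 42 above the slab. The lid lies on the bed. Fixed jaw at the -y end; the moving jaw opens towards +y. Each jaw has a steel lip over the lid's edge, reaching 4 past its face, its underside 2 above the lid's top.
- fixed_lip (a point): Middle of the inner edge of the fixed jaw's lip, at its top (42 above the slab; lip 8 thick). The lid's edge starts 4 under this lip, so with the jaw open the lid must first be drawn more than 4 (better 15 to 25) along the vise's +y, flat on the bed, before it can rise.
- jaw (a joint): Moving jaw along the vise's +y axis, in m: 0 closed on the lid, 0.050 fully open (end of travel). It needs about 5 N to slide and stays where it is left.
- jaw_grip (a point): Centre of the top face of the moving jaw's upright red grip: 16 wide (vise x) by 32 (vise y), standing 38 tall on the jaw, its top 80 above the slab. It moves with the jaw.
- lid: Mended wooden lid, 0.12 kg: plate 100 (x) by 76 (y) by 10 thick, a dark and a lighter plank glued along x. On top in the middle stands a pale wooden handle, 16 (x) by 44 (y) by 29 tall (top 39 above the underside). Origin at the centre of the underside, z up through the handle. It starts clamped in the vise, axes parallel to the vise's, about 35 to the -y side of its origin.
- spice_box: Loose open wooden spice box, 1 kg, 125 (x) by 101 (y) by 60 high, small steel cups inside; origin at the centre of its underside, axes along its sides. Its mouth has a recess 105 (x) by 81 (y), 10 deep, with a 4 mm bevel at the top; the lid fits in it, x along the box's x (either way round), and rests on a ledge 50 above the slab, flush with the rim.
- box_seat (a point): Centre of the recess at ledge height in the spice box (50 above its underside): where the lid's origin belongs; axes as the box's.
- masala_dabba: bystander: round steel spice tin with closed hinged lid, 184 dia, 87 high; origin centre of underside
- scoop: bystander: yellow plastic scoop, 144 long, 46 wide, 27 high, lying beside the spice box on the slab; origin on the underside near its middle, x towards the scoop end
- dosa_turner: bystander: steel dosa turner lying flat, 290 long, 75 wide; origin on the underside where the handle meets the blade
- rolling_pin: bystander: small wooden rolling pin, 250 long, 38 dia, lying; origin on the underside at mid-length, x along it
- side_plates: bystander: stacked pair of white ceramic side plates, 170 dia, 24 high together; origin centre of underside
- tumbler: bystander: open steel tumbler, 70 dia, 90 high, standing; origin centre of underside
Mind the look-alikes: they are no part of the job. Leave any blue or green look-alike of the lid alone.

How it is judged (in metres and radians):
On the way, in this order (a step that is already met when the one before it is completed fails the run):
1. the jaw is slid open (over 40 of its 50 mm) with the lid still lying in the vise (value of joint jaw above 0.04 m and z of lid in the frame of vise below 0.03 m), for 0.2 s.
2. the lid is lifted clear of the vise (z of lid in the frame of vise above 0.055 m), for 0.1 s.
At the end, for the whole second after the job is handed in: The lid rests handle up in the spice box's recess: centred within 6 mm, at ledge height within 2.5 mm, level within 0.08 rad, long sides parallel to the box's within 0.10 rad (either way round), lid and box at rest, the box standing upright; the vise's jaw is still open by more than 40 mm (horizontal distance between lid and box_seat below 0.006 m and z of lid in the frame of box_seat between -0.0025 and 0.0025 m and angle between each of lid, spice_box's own z axis and vertical below 0.08 rad and angle between the x axis of lid and the x axis of spice_box, either way round below 0.1 rad and linear speed of each of lid, spice_box below 0.02 m/s and value of joint jaw above 0.04 m); the robot touches nothing.
It fails at once if the lid is dropped or thrown (over 0.6 m/s while not held) (linear speed of lid above 0.6 m/s and contact force between the fingers and lid below 0.2 N).
It fails at once if the lid is forced against the vise (over 45 N) (contact force between lid and vise above 45 N).
It fails at once if the spice box is pushed more than 40 mm (distance of spice_box from where it was at the start of the episode above 0.04 m).
It fails at once if another kitchen thing is disturbed (moved over 30 mm) (distance of any of masala_dabba, scoop, dosa_turner, rolling_pin, side_plates, tumbler from where it was at the start of the episode above 0.03 m).
It also fails if it takes over 50 s, if anything falls off the work surface, if the arm or the gripper's body presses on something with over 40 N, if the wrist force passes 120 N, or if a joint passes its speed limit or range.

### The arm

A 7-joint arm with a two-finger parallel gripper is mounted at the origin on the work surface. World frame = base frame: x ahead of the robot, y to its left, z up, the work surface at z = 0. Lengths are in mm, angles in rad, forces in N, time in s.
With the tool pointing down it reaches from about 400 to 875 mm from the base axis. Payload 6.5 kg.
Tool frame: the origin (TCP) lies at the very end of the fingers, on their centre line; the grasp point (between the pads) lies 19 mm behind it; z points along the fingers, y is the line along which they close (so a half turn about z gives the same grasp; the last joint's range is limited). The gripper opens to 85 mm and grips with 20 to 120 N. Pads are 22 mm wide; open, the fingers measure 114 mm over their backs; the gripper's body (76 mm by 85 mm) begins 54 mm behind the grasp point. The pads swing forward as they close: fully open they stand 13 mm farther back than shut.
Start: joints at [1.113, 0.536, -0.004, 1.538, 0.003, 1.067, -0.071], TCP at [248.199, -600.739, 231.29] pointing down, gripper open.
Joint ranges: [-2.7, 2.7], [-0.37, 2.16], [-1.27, 1.26], [0.24, 2.4], [-1.31, 4.45], [0.19, 1.91], [-2.76, 2.76]. Speed limits (rad/s): [2.39, 2.39, 3.14, 3.14, 3.14, 3.14, 3.14].

### API

Orientations are given as a unit quaternion [w, x, y, z].
In Python, from cell import r gives the robot as it stands.
- The arm moves only by the tool move_arm, never from a script. Its argument "motion" is a list of rows, each a list of 7 numbers: the closure, from 0 (fully open) to 1 (shut), then the shift along the tool's x, y, z in cm, then the turn, a rotation vector about the tool's x, y, z in degrees. A call has 1 to 12 rows; each row shifts and turns the commanded pose from where the row before left it, along the tool's axes as they then stand; what a row does not reach is not made up. A row lasts 1/10 s, in which the tool goes at most 50 mm and 8.59 degrees, less where a joint would pass 70% of its speed; a pose out of reach is approached as far as the arm can. A call is refused whole if a number of a shift passes 5 or a number of a turn 8.59, either way. A call with a gripper value outside its range is refused whole. The fingers move at their own pace and stop on an object; "squeeze" is the grip in N (left out, the last holds). Time passes only in rows, so rows that do not move let the fingers close. It gives the time, the measured TCP pose, the force, the opening and the grip force at its end, in the units of the state.
- r.state(): the state, without advancing time (a new reading comes with each control period).
- r.capture(name): name is "scene" or "top" or "wrist"; returns a dict with "img" (384x512x3 uint8, blue, green, red), "intrinsics" (3x3 intrinsics, pixels), "dist_coeffs" ([k1, k2, p1, p2, k3] as OpenCV has them; the pictures are not rectified), "extrinsics" (4x4, takes a point from camera to world coordinates). Camera axes: x right, y up, looking along -z (the intrinsics and any distortion apply to the point x, -y, -z); pixel columns grow to the right and rows downward; lengths in mm; the calibration is good to about 2 mm. A picture is of the moment at which its call begins. There is no depth.
- r.hand_in(): hands the job in; it is judged then, once.
The state is a dict: "time_s": time; "joint_positions": joint angles; "qd": joint speeds; "joint_efforts": joint torques, N m; "position": TCP position; "eef_rot": TCP orientation; "ft_force": force on the tool from outside, world axes, zero at the start; "wrist_torque": the same for the moment, N m; "opening": finger opening in mm; "grasp_force": force on a finger pad.
Only numpy, scipy, OpenCV 4.12 (cv2) and the standard library are available. Lean on these libraries where they do the work, as an engineer would, in place of code of your own. Each camera call takes 0.05 s, during which the arm holds its last target. There are 200 camera calls.

## Working session

There is one attempt and no reset: what is moved stays moved. The work goes in short steps, Python scripts to look and compute and a tool call to move; the robot and the scene stay as the last step left them, time stands still between calls to the robot, and variables do not carry over. Pictures are saved under pics/ and viewed, at most 10 in all, crops included, and the job is handed in when it is done.

Besides the shell and the picture viewer there is one more tool, called after ">>>" by a JSON object that holds its "name" and its "arguments", one argument or row to a line. move_arm: Moves the arm, as the interface text tells. Its arguments: {"type":"object","properties":{"motion":{"type":"array"},"squeeze":{"type":"number"}},"required":["motion"]}

```bash
mkdir -p pics; ls
python3 - <<'E'
from cell import r
import cv2,pickle
d={}
for n in("scene","top","wrist"):
    c=r.capture(n);d[n]=c
    cv2.imwrite(f"pics/{n}0.png",c["img"])
    print(n,c["intrinsics"],c["dist_coeffs"],c["extrinsics"])
pickle.dump(d,open("c0.pkl","wb"))
import numpy as np
cv2.imwrite("pics/t0.png",cv2.resize(d["top"]["img"],(800,600),interpolation=cv2.INTER_CUBIC))
print(r.state())
E
```

```text
pics
scene [[439.66890239   0.         252.90215008]
 [  0.         439.66890239 189.84636583]
 [  0.           0.           1.        ]] [-0.14900016  0.          0.          0.          0.        ] [[ 4.90950147e-01 -6.18724713e-01  6.13308799e-01  1.43898478e+03]
 [ 8.71164703e-01  3.53779334e-01 -3.40458872e-01 -5.25372960e+02]
 [-6.32566022e-03  7.01441311e-01  7.12699146e-01  1.17615467e+03]
 [ 0.00000000e+00  0.00000000e+00  0.00000000e+00  1.00000000e+00]]
top [[350.65859347   0.         250.28337994]
 [  0.         350.65859347 189.59289419]
 [  0.           0.           1.        ]] [-0.07442633  0.          0.          0.          0.        ] [[ 2.24839746e-02  9.95637687e-01 -9.05542197e-02  4.18287977e+02]
 [-9.99330086e-01  2.49984184e-02  2.67293475e-02  2.32737577e+01]
 [ 2.88764580e-02  8.98925742e-02  9.95532760e-01  1.34387630e+03]
 [ 0.00000000e+00  0.00000000e+00  0.00000000e+00  1.00000000e+00]]
wrist [[339.87753242   0.         246.66285114]
 [  0.         339.87753242 189.25328139]
 [  0.           0.           1.        ]] [0.02682568 0.         0.         0.
[... 324 characters left out ...]
: array([ 1.11282723,  0.5370104 , -0.00441116,  1.53860223,  0.00256738,
        1.06727753, -0.07117778]), 'qd': array([-0.00229261, -0.00067934,  0.00043557, -0.00189606,  0.00072424,
        0.00108309, -0.00172903]), 'joint_efforts': array([ 1.56830287e-03, -5.83786082e+01,  1.04985371e+00, -2.59354341e+01,
        1.24478535e-02,  6.46940520e-03, -2.70556995e-05]), 'position': array([ 247.99762123, -600.33422625,  230.61989263]), 'eef_rot': array([-6.24255851e-04,  9.80870413e-01,  1.94660772e-01, -1.65903530e-04]), 'ft_force': array([-0.22615792, -0.0068962 ,  0.1527496 ]), 'wrist_torque': array([-0.00508591,  0.02311453,  0.01939268]), 'grasp_force': 0.0, 'opening': 85.8324107380497}
```

View pics/t0.png

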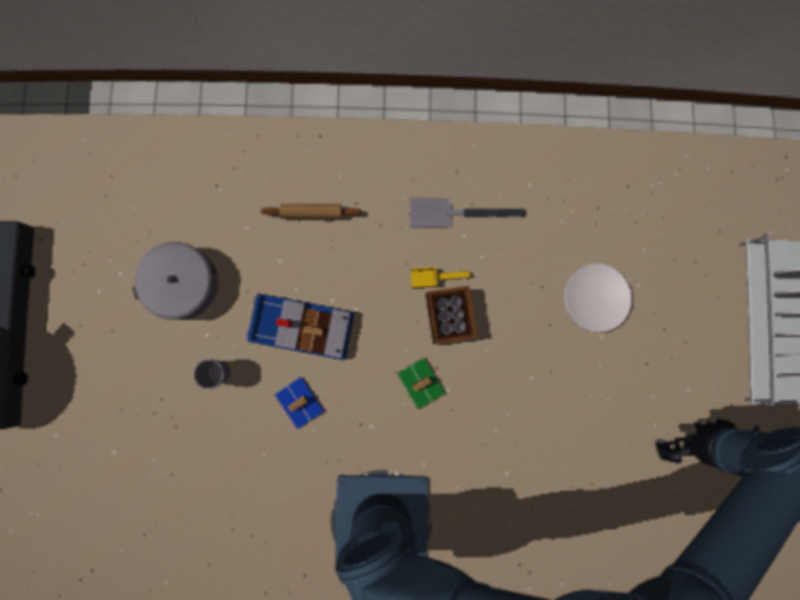

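View pics/scene0.png

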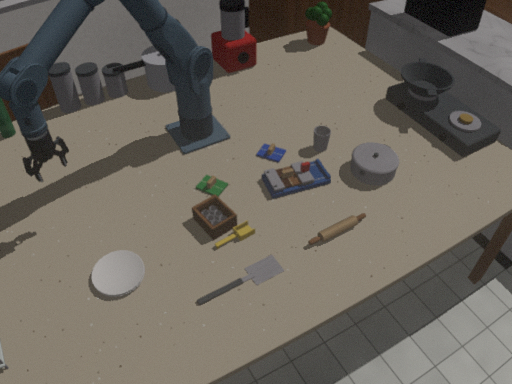

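The top view shows the vise around (300,326) in the 800-px picture, with the fixed jaw at its right end. The red grip is at (284,323), the lid handle at (314,330) and the box at (452,315). I'll enlarge this area next.

Run:
```python
import cv2,pickle
d=pickle.load(open("c0.pkl","rb"));im=d["top"]["img"]
a=cv2.resize(im[180:236,154:234],(800,560),interpolation=cv2.INTER_CUBIC)
b=cv2.resize(im[165:235,250:320],(600,600),interpolation=cv2.INTER_CUBIC)
cv2.imwrite("pics/v1.png",cv2.convertScaleAbs(a,alpha=1.4)); cv2.imwrite("pics/b1.png",cv2.convertScaleAbs(b,alpha=1.5))
```

```text
(no output)
```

View pics/v1.png

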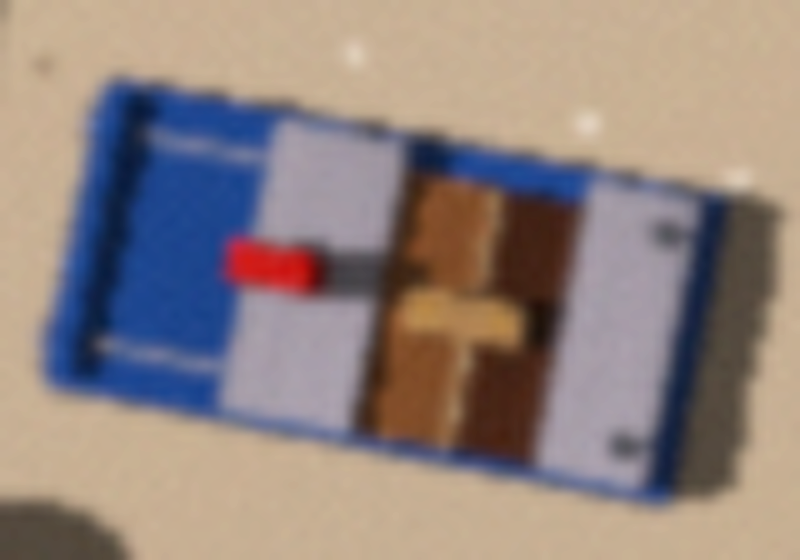

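View pics/b1.png

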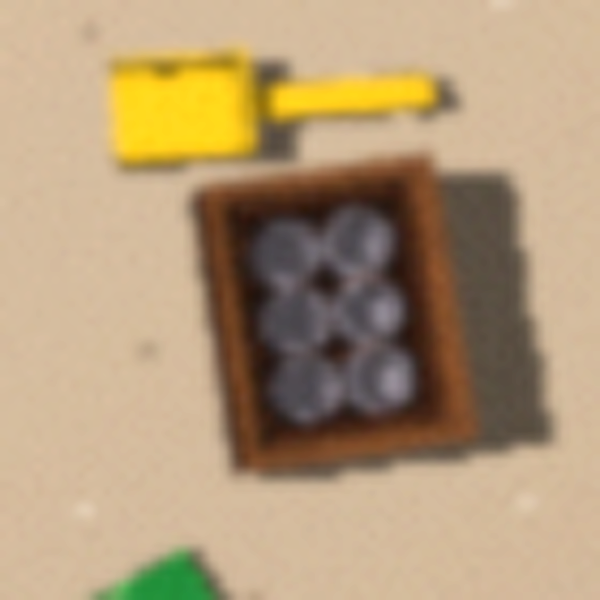

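The vise crop (10x) shows:
- Red grip top centred at (271,265).
- Handle top centred at (463,318).
- Fixed lip edge from (590,178) to (535,462).
- Bed corners at (110,82), (48,382) and (668,500).

The box crop shows rim corners at (200,190), (432,157), (478,435) and (237,470).

```bash
cat > h.py <<'E'
import cv2,numpy as np
from scipy.spatial.transform import Rotation as R
def ray(c,uv,z):
    p=cv2.undistortPoints(np.array(uv,float).reshape(-1,1,2),c["intrinsics"],c["dist_coeffs"]).reshape(-1,2)
    E=c["extrinsics"];d=np.c_[p[:,0],-p[:,1],-np.ones(len(p))]@E[:3,:3].T
    o=E[:3,3];return o+d*((z-o[2])/d[:,2])[:,None]
def unc(uv,s,x0,y0): return (np.array(uv,float)+.5)/s-.5+[x0,y0]
def proj(c,P):
    E=c["extrinsics"];q=(np.array(P,float)-E[:3,3])@E[:3,:3]
    q=q*[1,-1,-1]; return cv2.projectPoints(q,np.zeros(3),np.zeros(3),c["intrinsics"],c["dist_coeffs"])[0].reshape(-1,2)
def yaw(q): # tool x axis angle
    m=R.from_quat([q[1],q[2],q[3],q[0]]).as_matrix(); return m
E
python3 - <<'E'
from h import *; import pickle
np.set_printoptions(precision=2,suppress=True)
c=pickle.load(open("c0.pkl","rb"))["top"]
V=lambda uv,z:ray(c,unc(uv,10,154,180),z)
B=lambda uv,z:ray(c,unc(uv,600/70,250,165),z)
print("grip",V([[271,265]],80))
print("handle",V([[463,318]],61))
print("handle corners",V([[402,292],[525,305],[522,345],[400,330]],61))
print("lip",V([[592,178],[535,462],[563,320]],42))
b=V([[110,82],[48,382],[668,500],[722,192]],22);print("bed",b,b.mean(0))
def ang(p):return np.degrees(np.arctan2(p[1],p[0]))
print("y axis ang",ang(b[1]-b[2]),ang(b[0]-b[3]),"x ang",ang(b[0]-b[1]))
g=B([[200,190],[432,157],[478,435],[237,470]],60);print("box",g,g.mean(0))
print(np.linalg.norm(np.diff(g,axis=0),axis=1), ang(g[0]-g[3]),ang(g[1]-g[2]),ang(g[0]-g[1])-90,ang(g[3]-g[2])-90)
E
```

```text
grip [[467.56 238.41  80.  ]]
handle [[450.73 170.93  61.  ]]
handle corners [[459.65 193.49  61.  ]
 [456.02 148.51  61.  ]
 [441.44 149.12  61.  ]
 [445.8  193.73  61.  ]]
lip [[504.29 127.07  42.  ]
 [398.81 144.81  42.  ]
 [451.38 136.13  42.  ]]
bed [[537.38 311.92  22.  ]
 [423.81 330.38  22.  ]
 [385.52  96.5   22.  ]
 [501.53  79.54  22.  ]] [462.06 204.59  22.  ]
y axis ang 80.70196655282942 81.23047147451688 x ang -9.228729487128216
box [[ 547.78  -94.36   60.  ]
 [ 564.68 -194.7    60.  ]
 [ 445.2  -215.82   60.  ]
 [ 428.02 -112.25   60.  ]] [ 496.42 -154.28   60.  ]
[101.76 121.33 104.98] 8.499074423128086 10.023762909400743 9.55670399670906 9.41735322572191
```

>>> {"name": "move_arm", "arguments": {
  "motion": [
    [0,3.6,-2.85,0,0,0,0],
    [0,3.6,-2.85,0,0,0,0],
    [0,3.6,-2.85,0,0,0,0],
    [0,3.6,-2.85,0,0,0,0],
    [0,3.6,-2.85,0,0,0,0],
    [0,3.6,-2.85,0,0,0,0],
    [0,3.6,-2.85,0,0,0,0],
    [0,3.6,-2.85,0,0,0,0],
    [0,3.6,-2.85,0,0,0,0],
    [0,3.6,-2.85,0,0,0,0],
    [0,0,0,0,0,0,0],
    [0,0,0,0,0,0,0]
  ]
}}

```text
time_s: 1.35
position: [472.3, -198.9, 231.1]
eef_rot: [-0.0, 0.981, 0.196, -0.0]
ft_force: [-1.1, -0.9, -0.2]
opening: 85.4
grasp_force: 0.0
```

Run:
```python
from cell import r
import cv2,pickle
c=r.capture("wrist");c["st"]=r.state();pickle.dump(c,open("w1.pkl","wb"))
print(c["st"]["position"],c["st"]["eef_rot"],c["st"]["time_s"])
cv2.imwrite("pics/w1.png",cv2.convertScaleAbs(cv2.resize(c["img"],(800,600),interpolation=cv2.INTER_CUBIC),alpha=1.4))
```

```text
[ 471.61446312 -200.33451673  231.04938875] [ 1.01182894e-04  9.80868748e-01  1.94669702e-01 -4.42853700e-04] 1.4
```

View pics/w1.png

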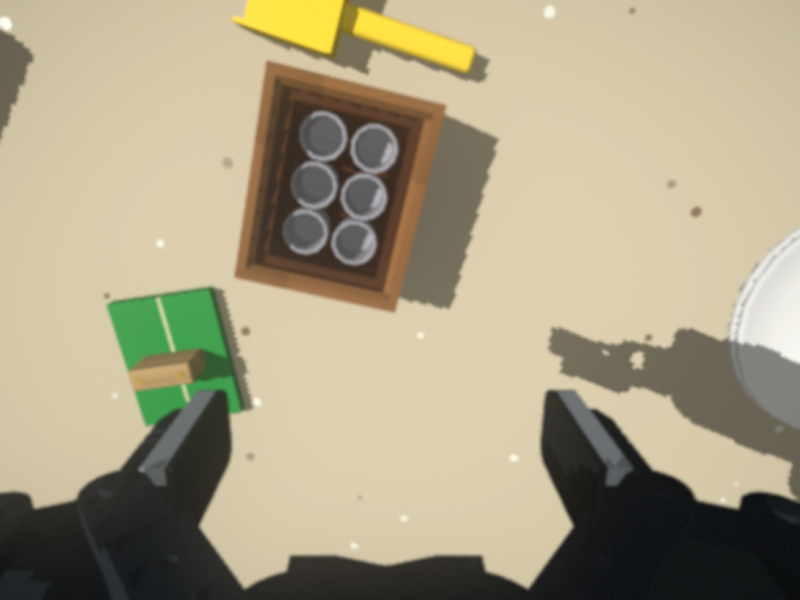

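The box rim corners in the wrist view are at (267,62), (446,104), (396,311) and (235,277).

Run:
```python
from h import *; import pickle
np.set_printoptions(precision=2,suppress=True)
c=pickle.load(open("w1.pkl","rb"))
s=800/512
g=ray(c,unc([[267,62],[446,104],[396,311],[235,277]],s,0,0),60)
def ang(p):return np.degrees(np.arctan2(p[1],p[0]))
print(g,g.mean(0),np.linalg.norm(np.diff(g,axis=0),axis=1), ang(g[0]-g[3]),ang(g[1]-g[2]),ang(g[0]-g[1])-90,ang(g[3]-g[2])-90)
```

```text
[[ 550.81  -95.49   60.  ]
 [ 568.79 -193.81   60.  ]
 [ 446.54 -215.44   60.  ]
 [ 428.93 -116.15   60.  ]] [ 498.77 -155.22   60.  ] [ 99.95 124.14 100.84] 9.618358126750554 10.03300210960967 10.365233660973061 10.0605663008309
```

>>> {"name": "move_arm", "arguments": {
  "motion": [
    [0,1.6,-4.4,0,0,0,0],
    [0,1.6,-4.4,0,0,0,0],
    [0,1.6,-4.4,0,0,0,0],
    [0,1.6,-4.4,0,0,0,0],
    [0,1.6,-4.4,0,0,0,0],
    [0,1.6,-4.4,0,0,0,0],
    [0,1.6,-4.4,0,0,0,0],
    [0,1.6,-4.4,0,0,0,0],
    [0,0,0,0,0,0,0]
  ]
}}

```text
time_s: 2.3
position: [455.4, 179.8, 231.7]
eef_rot: [-0.002, 0.98, 0.198, 0.001]
ft_force: [0.4, -1.5, -0.3]
opening: 85.2
grasp_force: 0.0
```

>>> {"name": "move_arm", "arguments": {
  "motion": [
    [0,0,0,0,0,0,-8.3],
    [0,0,0,0,0,0,-8.3],
    [0,0,0,0,0,0,-8.3],
    [0,0,0,0,0,0,-8.3],
    [0,0,0,0,0,0,-8.3],
    [0,0,0,0,0,0,-8.3],
    [0,0,0,0,0,0,-8.3],
    [0,0,0,0,0,0,0],
    [0,0,0,0,0,0,0]
  ]
}}

```text
time_s: 3.2
position: [456.4, 172.7, 231.1]
eef_rot: [0.0, 0.765, 0.644, -0.0]
ft_force: [0.6, -0.2, -0.2]
opening: 85.6
grasp_force: 0.0
```

Run:
```python
from cell import r
import cv2,pickle
c=r.capture("wrist");c["st"]=r.state();pickle.dump(c,open("w2.pkl","wb"))
print(c["st"]["position"],c["st"]["eef_rot"],c["st"]["time_s"],c["st"]["joint_positions"])
cv2.imwrite("pics/w2.png",cv2.convertScaleAbs(cv2.resize(c["img"],(800,600),interpolation=cv2.INTER_CUBIC),alpha=1.4))
```

```text
[456.26391463 173.10427426 231.15939714] [ 1.44787329e-04  7.64693484e-01  6.44394135e-01 -2.32126452e-04] 3.25 [ 0.03034273  0.31615269 -0.57938604  1.93034007  0.21051947  0.95503777
 -0.8192024 ]
```

View pics/w2.png

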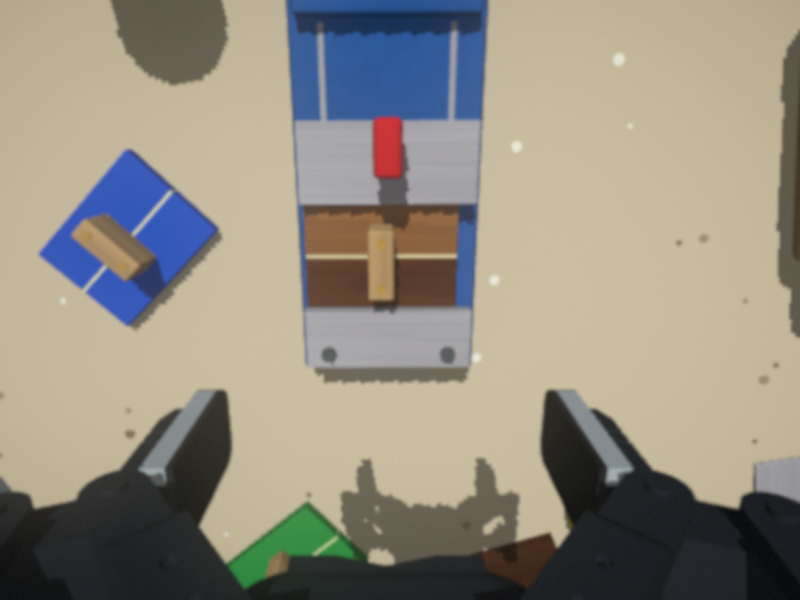

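In this view the vise is almost aligned with the tool. The grip top is centred at (388,147), the handle top at (381,262), and the lip edge runs from (307,307) to (470,307).

Run:
```python
from h import *; import pickle
np.set_printoptions(precision=2,suppress=True)
c=pickle.load(open("w2.pkl","rb"))
s=800/512
P=lambda uv,z:ray(c,unc(uv,s,0,0),z)
def ang(p):return np.degrees(np.arctan2(p[1],p[0]))
G=P([[388,147]],80)[0];H=P([[381,262]],61)[0]
l=P([[307,307],[470,307],[306,367],[470,367],[295,121],[480,120]],42)
print("grip",G,"handle",H);print(l,"lip mid",l[:2].mean(0),"xang",ang(l[1]-l[0]),ang(l[3]-l[2]),ang(l[5]-l[4]))
k=P([[306,256],[457,257]],32);print("glue line",k,ang(k[1]-k[0]),k.mean(0))
m=yaw(c["st"]["eef_rot"]);print("toolx ang",ang(m[:,0]),"tooly",ang(m[:,1]))
p=c["st"]["position"]
for n,t in(("grip",[*G[:2],52]),("handle",[*H[:2],36])):print(n,(np.array(t)-p)@m/10)
```

```text
grip [469.83 240.33  80.  ] handle [454.33 174.78  61.  ]
[[400.17 148.73  42.  ]
 [505.74 130.46  42.  ]
 [390.33 106.78  42.  ]
 [500.34  87.76  42.  ]
 [418.08 263.22  42.  ]
 [525.94 245.08  42.  ]] lip mid [452.95 139.6   42.  ] xang -9.817521650982401 -9.809034084685772 -9.54720124467651
glue line [[404.96 180.39  32.  ]
 [502.71 162.78  32.  ]] -10.209498751840554 [453.84 171.58  32.  ]
toolx ang 80.24053478147208 tooly -9.75946763052495
grip [ 6.87  0.2  17.91]
handle [ 0.14 -0.22 19.52]
```

>>> {"name": "move_arm", "arguments": {
  "motion": [
    [0,3.4,0.1,2,0,0,0],
    [0,3.5,0.1,3,0,0,0],
    [0,0,0,4,0,0,0],
    [0,0,0,4,0,0,0],
    [0,0,0,3,0,0,0],
    [0,0,0,1.5,0,0,0],
    [0,0,0,0.4,0,0,0],
    [0,0,0,0,0,0,0],
    [0.5,0,0,0,0,0,0],
    [0.8,0,0,0,0,0,0],
    [1,0,0,0,0,0,0],
    [1,0,0,0,0,0,0]
  ],
  "squeeze": 30
}}

```text
time_s: 4.45
position: [469.6, 242.2, 52.9]
eef_rot: [0.0, 0.763, 0.646, 0.0]
ft_force: [-0.4, -0.7, -0.3]
opening: 28.1
grasp_force: 0.0
```

>>> {"name": "move_arm", "arguments": {
  "motion": [
    [1,0,0,0,0,0,0],
    [1,0,0,0,0,0,0],
    [1,0,0,0,0,0,0]
  ]
}}

```text
time_s: 4.75
position: [469.3, 242.1, 52.7]
eef_rot: [0.0, 0.763, 0.646, 0.0]
ft_force: [-1.5, -1.3, 5.8]
opening: 15.9
grasp_force: 31.6
```

>>> {"name": "move_arm", "arguments": {
  "motion": [
    [1,0.3,0,0,0,0,0],
    [1,0.6,0,0,0,0,0],
    [1,0.6,0,0,0,0,0],
    [1,0.6,0,0,0,0,0],
    [1,0.6,0,0,0,0,0],
    [1,0.6,0,0,0,0,0],
    [1,0.6,0,0,0,0,0],
    [1,0.6,0,0,0,0,0],
    [1,0.5,0,0,0,0,0],
    [1,0,0,0,0,0,0],
    [1,0,0,0,0,0,0]
  ]
}}

```text
time_s: 5.85
position: [477.4, 290.5, 52.7]
eef_rot: [0.001, 0.763, 0.646, -0.001]
ft_force: [-1.2, -3.0, 8.4]
opening: 15.5
grasp_force: 32.1
```

>>> {"name": "move_arm", "arguments": {
  "motion": [
    [1,0.2,0,0,0,0,0],
    [1,0,0,0,0,0,0],
    [1,0,0,0,0,0,0]
  ]
}}

```text
time_s: 6.15
position: [477.4, 290.5, 52.7]
eef_rot: [0.001, 0.763, 0.646, -0.002]
ft_force: [-3.3, -7.9, 14.1]
opening: 15.3
grasp_force: 32.8
```

>>> {"name": "move_arm", "arguments": {
  "motion": [
    [0.9,-0.2,0,0,0,0,0],
    [0.6,0,0,0,0,0,0],
    [0.3,0,0,0,0,0,0],
    [0.3,0,0,0,0,0,0],
    [0.3,0,0,-2,0,0,0],
    [0.3,0,0,-4,0,0,0],
    [0.3,-3,0,-3,0,0,0],
    [0.3,-4.5,0,0,0,0,0],
    [0.3,-4,0,0,0,0,0],
    [0.3,0,0,0,0,0,0],
    [0.3,0,0,0,0,0,0]
  ]
}}

```text
time_s: 7.25
position: [458.8, 177.4, 142.4]
eef_rot: [0.0, 0.764, 0.646, 0.0]
ft_force: [0.1, 1.0, -0.3]
opening: 59.3
grasp_force: 0.0
```

Run:
```python
from cell import r
import cv2,pickle
c=r.capture("wrist");c["st"]=r.state();pickle.dump(c,open("w3.pkl","wb"))
print(c["st"]["position"],c["st"]["eef_rot"],c["st"]["time_s"],c["st"]["opening"])
cv2.imwrite("pics/w3.png",cv2.convertScaleAbs(cv2.resize(c["img"],(800,600),interpolation=cv2.INTER_CUBIC),alpha=1.4))
```

```text
[458.86370508 178.73957429 142.45543185] [-1.83598413e-04  7.62911000e-01  6.46503289e-01  5.18925890e-04] 7.3 59.331875748653616
```

View pics/w3.png

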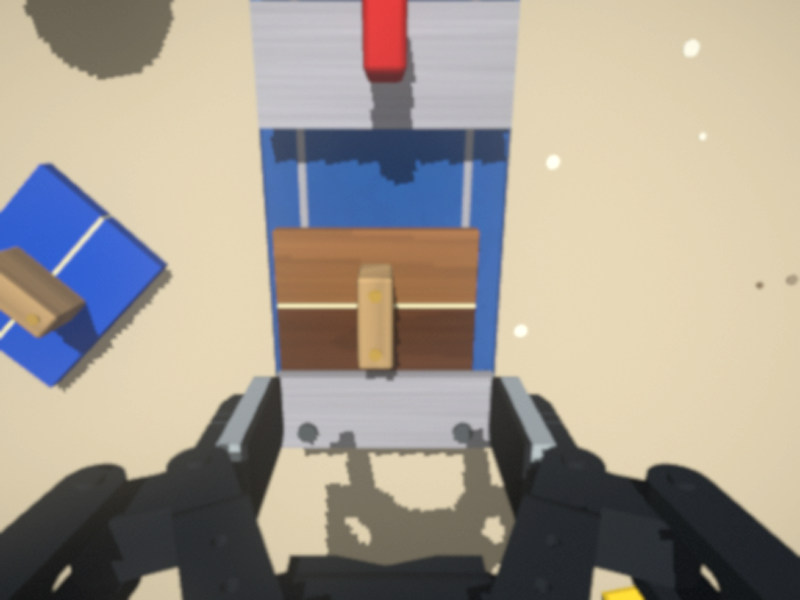

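The jaw is fully open and the lid is still in place. The handle's top face is centred at (375,322), and the lid's far edge runs from (273,229) to (480,229).

Run:
```python
from h import *; import pickle
np.set_printoptions(precision=2,suppress=True)
c=pickle.load(open("w3.pkl","rb"))
s=800/512
P=lambda uv,z:ray(c,unc(uv,s,0,0),z)
def ang(p):return np.degrees(np.arctan2(p[1],p[0]))
H=P([[375,322],[375,278],[375,367]],61)
k=P([[273,229],[480,229],[277,306],[477,306]],32)
print(H,k,ang(k[1]-k[0]),ang(k[3]-k[2]))
m=yaw(c["st"]["eef_rot"]);print("toolx ang",ang(m[:,0]));p=c["st"]["position"]
v=np.array([.169,.9856,0]);print("from far edge",k[:2].mean(0)-38*v,"handle",H[0])
print((np.array([*H[0][:2],36])-p)@m/10)
```

```text
[[453.92 173.47  61.  ]
 [457.43 193.57  61.  ]
 [450.14 151.82  61.  ]] [[411.52 218.    32.  ]
 [509.33 201.52  32.  ]
 [404.63 179.79  32.  ]
 [503.41 163.14  32.  ]] -9.561917701055417 -9.566020154931236
toolx ang 80.55698767820262
from far edge [454.   172.31  32.  ] handle [453.92 173.47  61.  ]
[-0.61 -0.41 10.64]
```

>>> {"name": "move_arm", "arguments": {
  "motion": [
    [0.3,-0.6,-0.4,3,0,0,0],
    [0.3,0,0,4,0,0,0],
    [0.3,0,0,2.5,0,0,0],
    [0.3,0,0,0.9,0,0,0],
    [0.3,0,0,0,0,0,0],
    [0.6,0,0,0,0,0,0],
    [0.7,0,0,0,0,0,0],
    [0.8,0,0,0,0,0,0],
    [1,0,0,0,0,0,0],
    [1,0,0,0,0,0,0],
    [1,0,0,0,0,0,0],
    [1,0,0,0,0,0,0]
  ],
  "squeeze": 30
}}

```text
time_s: 8.5
position: [454.5, 173.1, 39.4]
eef_rot: [0.0, 0.763, 0.646, 0.001]
ft_force: [-0.9, -0.4, 7.2]
opening: 15.4
grasp_force: 30.9
```

>>> {"name": "move_arm", "arguments": {
  "motion": [
    [1,0.2,0,-0.03,0,0,0],
    [1,0.4,0,0,0,0,0],
    [1,0.4,0,0,0,0,0],
    [1,0.4,0,0,0,0,0],
    [1,0.4,0,0,0,0,0],
    [1,0.4,0,0,0,0,0],
    [1,0,0,0,0,0,0],
    [1,0,0,0,0,0,0]
  ]
}}

```text
time_s: 9.3
position: [458.0, 193.4, 39.4]
eef_rot: [0.001, 0.763, 0.646, 0.0]
ft_force: [0.0, -3.3, 6.4]
opening: 15.6
grasp_force: 30.9
```

>>> {"name": "move_arm", "arguments": {
  "motion": [
    [1,0,0,-0.3,0,0,0],
    [1,0,0,-0.5,0,0,0],
    [1,0,0,-1,0,0,0],
    [1,0,0,-2,0,0,0],
    [1,0,0,-3,0,0,0],
    [1,0,0,-3,0,0,0],
    [1,0,0,-2,0,0,0],
    [1,0,0,-1,0,0,0],
    [1,0,0,0,0,0,0],
    [1,0,0,0,0,0,0]
  ]
}}

```text
time_s: 10.3
position: [456.8, 194.0, 166.0]
eef_rot: [-0.0, 0.763, 0.646, -0.0]
ft_force: [0.4, -0.8, -2.0]
opening: 15.5
grasp_force: 29.7
```

Run:
```python
from cell import r
import cv2,pickle
c=r.capture("wrist");c["st"]=r.state();pickle.dump(c,open("w4.pkl","wb"))
print(c["st"]["position"],c["st"]["eef_rot"],c["st"]["time_s"],c["st"]["opening"],c["st"]["ft_force"])
cv2.imwrite("pics/w4.png",cv2.convertScaleAbs(cv2.resize(c["img"],(800,600),interpolation=cv2.INTER_CUBIC),alpha=1.4))
```

```text
[456.54966963 193.95957984 165.6053301 ] [-2.61397889e-04  7.62938463e-01  6.46470456e-01 -8.84495822e-04] 10.35 15.708001338874018 [-1.0291515   0.10616102 -1.94830497]
```

View pics/w4.png

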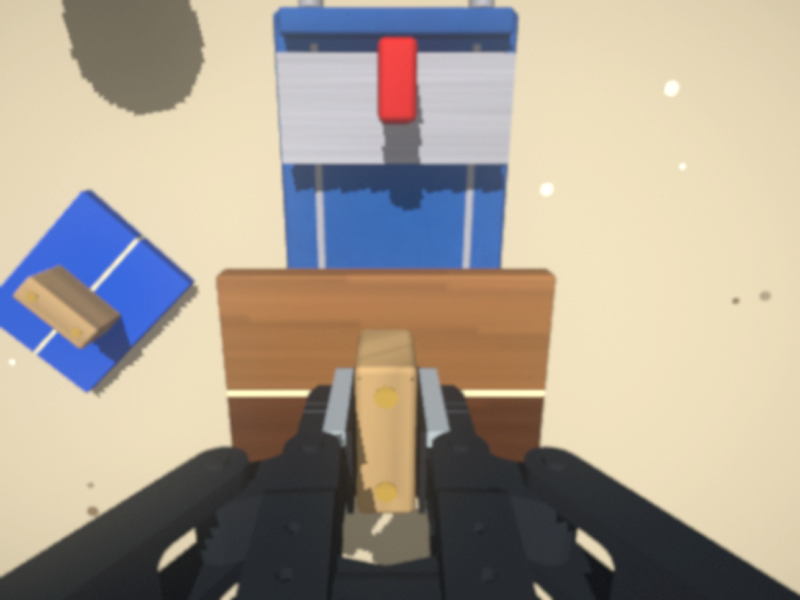

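The lid is held square. Its far top edge runs from about (218,277) to (554,277), and its glue line from (228,394) to (546,394).

Run:
```python
from h import *; import pickle
np.set_printoptions(precision=2,suppress=True)
c=pickle.load(open("w4.pkl","rb"))
s=800/512
def ang(p):return np.degrees(np.arctan2(p[1],p[0]))
m=yaw(c["st"]["eef_rot"]);p=c["st"]["position"]
for z in (158.2,):
  k=ray(c,unc([[218,277],[554,277],[228,394],[546,394]],s,0,0),z)
  print(k,ang(k[1]-k[0]),ang(k[3]-k[2]),np.linalg.norm(k[1]-k[0]),np.linalg.norm(k[3]-k[2]))
  print("tool frame edge mid",(k[:2].mean(0)-p)@m,"glue",(k[2:].mean(0)-p)@m)
print("toolx",ang(m[:,0]),"tilt",m[:,2])
# go to box: lid ang 9.8 -> tool x at 99.8+lidoff
```

```text
[[414.97 237.45 158.2 ]
 [511.85 221.32 158.2 ]
 [408.38 200.09 158.2 ]
 [506.59 183.79 158.2 ]] -9.449096887046776 -9.425824941212685 98.2138124934419 99.55250784050367
tool frame edge mid [36.08  0.97  7.37] glue [-1.83  1.27  7.41]
toolx 80.55211593367521 tilt [-0. -0. -1.]
```

>>> {"name": "move_arm", "arguments": {
  "motion": [
    [1,-2,0.61,0,0,0,0],
    [1,-3,0.91,0,0,0,0],
    [1,-4,1.22,0,0,0,0],
    [1,-4,1.22,0,0,0,0],
    [1,-4,1.22,0,0,0,0],
    [1,-4,1.22,0,0,0,0],
    [1,-4,1.22,0,0,0,0],
    [1,-4,1.22,0,0,0,0],
    [1,-4,1.22,0,0,0,0],
    [1,-4,1.22,0,0,0,0],
    [1,-4,1.22,0,0,0,0],
    [1,-3.1,0.94,0,0,0,0]
  ]
}}

```text
time_s: 11.55
position: [516.4, -265.5, 165.0]
eef_rot: [-0.001, 0.764, 0.646, -0.001]
ft_force: [1.4, 0.0, -1.1]
opening: 15.4
grasp_force: 29.7
```

>>> {"name": "move_arm", "arguments": {
  "motion": [
    [1,0,0,0,0,0,-3],
    [1,0,0,0,0,0,-4],
    [1,0,0,0,0,0,-5],
    [1,0,0,0,0,0,-4],
    [1,0,0,0,0,0,-3.3],
    [1,0,0,0,0,0,0],
    [1,0,0,0,0,0,0],
    [1,0,0,0,0,0,0]
  ]
}}

```text
time_s: 12.35
position: [517.2, -262.5, 166.0]
eef_rot: [-0.0, 0.644, 0.765, -0.0]
ft_force: [-0.4, -1.2, -1.4]
opening: 15.6
grasp_force: 29.7
```

Run:
```python
from cell import r
import cv2,pickle
c=r.capture("wrist");c["st"]=r.state();pickle.dump(c,open("w5.pkl","wb"))
print(c["st"]["position"],c["st"]["eef_rot"],c["st"]["time_s"],c["st"]["opening"],c["st"]["ft_force"])
cv2.imwrite("pics/w5.png",cv2.convertScaleAbs(cv2.resize(c["img"],(800,600),interpolation=cv2.INTER_CUBIC),alpha=1.4))
```

```text
[ 517.28604103 -262.50776523  166.19473068] [-3.18545528e-04  6.44072900e-01  7.64964045e-01 -9.48531155e-05] 12.4 15.496398529606077 [-0.30036279  1.039598   -0.98844666]
```

View pics/w5.png

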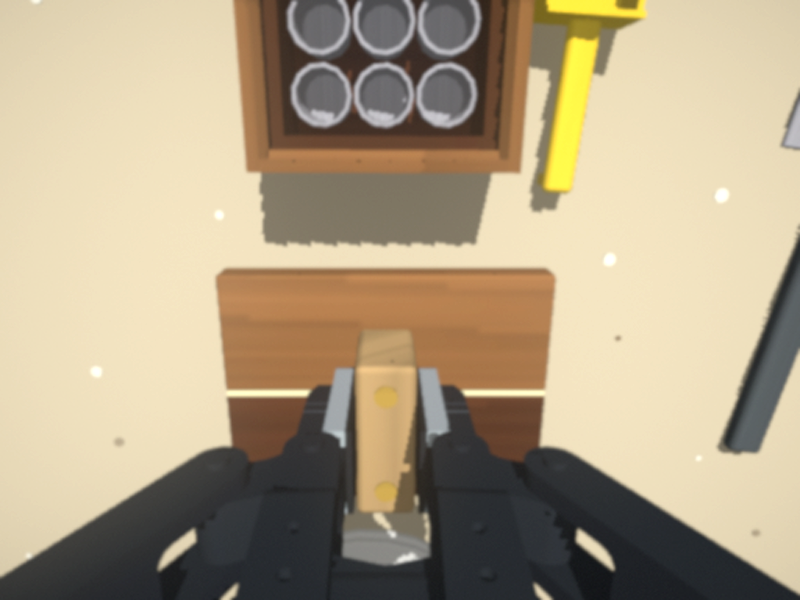

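The box is parallel to the lid. Its near rim edge runs from (247,172) to (522,172), and the side edges reach the top of the image at (235,0) and (537,0).

Run:
```python
from h import *; import pickle
np.set_printoptions(precision=2,suppress=True)
c=pickle.load(open("w5.pkl","rb"))
s=800/512
def ang(p):return np.degrees(np.arctan2(p[1],p[0]))
m=yaw(c["st"]["eef_rot"]);p=c["st"]["position"]
k=ray(c,unc([[247,172],[522,172],[235,0],[537,0]],s,0,0),60)
t=(k-p)@m; print("box pts tool",t[:,:2]); print("mid near",t[:2].mean(0),"mid sides",t[2:].mean(0),"width",t[1,1]-t[0,1],t[3,1]-t[2,1])
print("edge angle in tool",np.degrees(np.arctan2(t[1,0]-t[0,0],t[1,1]-t[0,1])))
l=(ray(c,unc([[218,277],[554,277],[228,394],[546,394]],s,0,0),p[2]-7.4)-p)@m
print("lid",l[:,:2],"edge mid",l[:2].mean(0),"glue",l[2:].mean(0))
for b in([498.8,-155.2,60],[496.4,-154.3,60]):print("box centre tool",(np.array(b)-p)@m)
print(ang(m[:,1]))
```

```text
box pts tool [[ 58.87 -62.31]
 [ 58.81  63.02]
 [128.18 -61.56]
 [128.08  63.7 ]]
mid near [ 58.84   0.36 106.22] mid sides [128.13   1.07 106.24] width 125.33420875776912 125.25639347106673
edge angle in tool -0.029038517866985872
lid [[ 35.83 -47.91]
 [ 35.8   49.96]
 [ -1.93 -48.27]
 [ -1.94  50.9 ]] edge mid [35.82  1.02  7.41] glue [-1.93  1.31  7.4 ]
box centre tool [108.85   0.12 106.23]
box centre tool [110.15  -2.09 106.24]
9.80760005452462
```

>>> {"name": "move_arm", "arguments": {
  "motion": [
    [1,1.5,0,0,0,0,0],
    [1,3,0,0,0,0,0],
    [1,3.5,0,0,0,0,0],
    [1,2.5,0,0,0,0,0],
    [1,0.55,-0.02,0,0,0,0],
    [1,0,0,2,0,0,0],
    [1,0,0,3,0,0,0],
    [1,0,0,2,0,0,0],
    [1,0,0,1,0,0,0],
    [1,0,0,0,0,0,0],
    [1,0,0,0,0,0,0],
    [1,0,0,0,0,0,0]
  ]
}}

```text
time_s: 13.6
position: [499.3, -154.0, 87.7]
eef_rot: [0.001, 0.644, 0.765, 0.0]
ft_force: [-0.1, -0.5, -1.7]
opening: 15.8
grasp_force: 29.7
```

Run:
```python
from h import *; import pickle
from cell import r
np.set_printoptions(precision=2,suppress=True)
a=pickle.load(open("w5.pkl","rb"))["st"];b=r.state()
print((b["position"]-a["position"])@yaw(a["eef_rot"]),b["position"],b["eef_rot"],b["ft_force"],b["time_s"])
```

```text
[109.92   0.75  78.55] [ 499.26 -154.04   87.68] [0.   0.64 0.77 0.  ] [-0.14 -0.49 -1.66] 13.6
```

>>> {"name": "move_arm", "arguments": {
  "motion": [
    [1,0.05,-0.08,0.4,0,0,0],
    [1,0,0,0.4,0,0,0],
    [1,0,0,0.3,0,0,0],
    [1,0,0,0.2,0,0,0],
    [1,0,0,0,0,0,0],
    [1,0,0,0,0,0,0]
  ]
}}

```text
time_s: 14.2
position: [497.5, -153.5, 73.5]
eef_rot: [-0.0, 0.644, 0.765, -0.0]
ft_force: [-0.1, 1.0, -0.8]
opening: 15.1
grasp_force: 29.7
```

Run:
```python
from h import *; import pickle
from cell import r
np.set_printoptions(precision=2,suppress=True)
a=pickle.load(open("w5.pkl","rb"))["st"];b=r.state()
print((b["position"]-a["position"])@yaw(a["eef_rot"]),b["position"],b["eef_rot"],b["ft_force"],b["time_s"])
```

```text
[110.79  -0.89  92.7 ] [ 497.48 -153.47   73.53] [-0.    0.64  0.77 -0.  ] [-0.05  0.97 -0.85] 14.2
```

>>> {"name": "move_arm", "arguments": {
  "motion": [
    [1,0,0,0.15,0,0,0],
    [1,0,0,0.15,0,0,0],
    [1,0,0,0.1,0,0,0],
    [1,0,0,0.1,0,0,0],
    [1,0,0,0.05,0,0,0],
    [1,0,0,0,0,0,0],
    [1,0,0,0,0,0,0]
  ]
}}

```text
time_s: 14.9
position: [497.4, -153.5, 68.1]
eef_rot: [-0.0, 0.644, 0.765, -0.0]
ft_force: [0.6, -0.7, -1.7]
opening: 15.4
grasp_force: 29.7
```

>>> {"name": "move_arm", "arguments": {
  "motion": [
    [1,0,0,0.05,0,0,0],
    [1,0,0,0.05,0,0,0],
    [1,0,0,0.03,0,0,0],
    [1,0,0,0,0,0,0],
    [1,0,0,0,0,0,0]
  ]
}}

```text
time_s: 15.4
position: [497.5, -153.6, 67.4]
eef_rot: [0.0, 0.644, 0.765, -0.0]
ft_force: [-2.5, 0.7, 6.8]
opening: 15.2
grasp_force: 30.8
```

Contact on the ledge is at the expected height. I'll release, rise and look.

>>> {"name": "move_arm", "arguments": {
  "motion": [
    [0.9,0,0,0,0,0,0],
    [0.8,0,0,0,0,0,0],
    [0.6,0,0,0,0,0,0],
    [0.4,0,0,0,0,0,0],
    [0.4,0,0,0,0,0,0],
    [0.4,0,0,-1,0,0,0],
    [0.4,0,0,-3,0,0,0],
    [0.4,0,0,-4,0,0,0],
    [0.4,0,0,-4,0,0,0],
    [0.4,0,0,0,0,0,0],
    [0.4,0,0,0,0,0,0]
  ]
}}

```text
time_s: 16.5
position: [498.0, -153.8, 188.1]
eef_rot: [0.001, 0.644, 0.765, 0.0]
ft_force: [0.3, -0.2, -0.5]
opening: 51.3
grasp_force: 0.0
```

Run:
```python
from cell import r
import cv2,pickle
c=r.capture("wrist");c["st"]=r.state()
print(c["st"]["position"],c["st"]["time_s"],c["st"]["opening"],c["st"]["ft_force"])
cv2.imwrite("pics/w6.png",cv2.convertScaleAbs(cv2.resize(c["img"],(800,600),interpolation=cv2.INTER_CUBIC),alpha=1.4))
```

```text
[ 497.12102513 -153.61117617  186.87298358] 16.55 51.413540472206094 [-0.44401084 -0.57897043 -0.71148252]
```

View pics/w6.png

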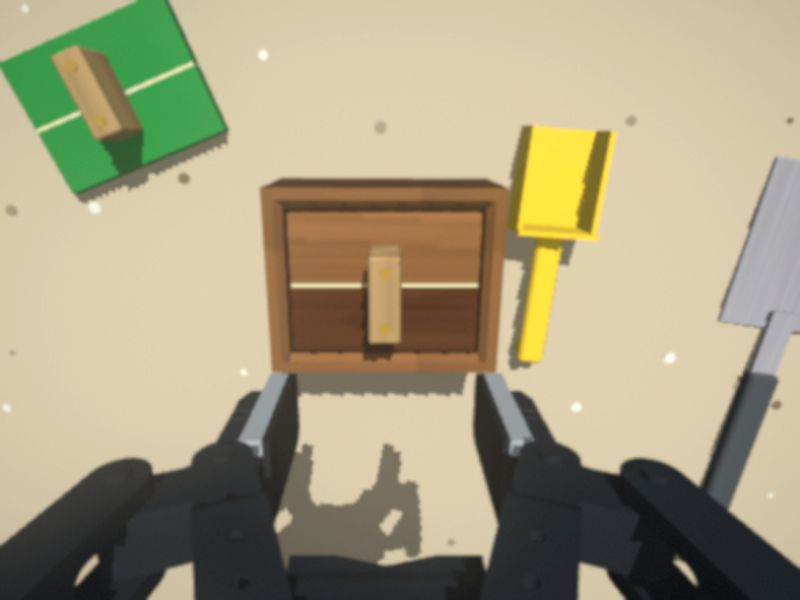

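The lid lies flush in the recess at (285–483, 210–352), parallel and centred, with the gripper well clear.

```bash
python3 -c "
from cell import r
print(r.hand_in())"
```

```text
the job is handed in; nothing more can be done
None
```

The jaw is slid fully open, the lid was drawn clear of the lip and lifted out, and it now lies flush, handle up, in the spice box recess; the job is handed in at about 16.5 s, with no verdict shown.

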